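# Set the fondant crimper to the marked gap at the cake

## Robot

A 6-joint arm with a two-finger parallel gripper is mounted at the origin on the work surface. World frame = base frame: x ahead of the robot, y to its left, z up, the work surface at z = 0. Lengths are in m, angles in degrees, forces in N, time in s.
With the tool pointing down it reaches from about 0.4 to 0.825 m from the base axis. Payload 7 kg.
Tool frame: the origin (TCP) lies at the very end of the fingers, on their centre line; the grasp point (between the pads) lies 19 mm behind it (ctrl.grip_point_offset is the distance from the TCP to the grasp point, in m); x points along the fingers, z is the direction in which the jaws open and shut, and the axes are right-handed (so a half turn about x gives the same grasp; the last joint's range is limited). The gripper opens to 88 mm and grips with 3 to 60 N. Pads are 19 mm wide; open, the fingers measure 130 mm over their backs; the gripper's body (78 mm by 193 mm) begins 47 mm behind the grasp point.
Start: joints at [93.283, 20.546, 0.682, 0, -70.136, -16.507], TCP at [0.154, 0.657, 0.227] pointing down, gripper open.
Joint ranges: [-176.03, 176.03], [-82.01, 121.73], [-58.28, 71.71], [-173.87, 95.51], [-174.79, -0.11], [-173.66, 173.66]. Speed limits (degrees/s): [136.94, 136.94, 172.46, 180, 180, 180].

## Interface

Orientations are given as [roll, pitch, yaw] about the fixed x, y, z axes, in that order (R = Rz(yaw) Ry(pitch) Rx(roll)).
In Python, from plant import get_obs, snapshot, calibration, close_job, ctrl gives the robot as it stands.
- The arm moves only by the tool move_arm, never from a script. Its argument "commands" is a list that holds one entry, the list of rows, each a list of 4 numbers: the shift along the tool's x, y, z in cm, then the turn about the tool's x in rad. In form: [[[dx, dy, dz, spin], ...]]. A call has 1 to 8 rows; each row shifts and turns the commanded pose from where the row before left it, along the tool's axes as they then stand; what a row does not reach is not made up. A row lasts 1/10 s, in which the tool goes at most 50 mm and 8.59 degrees, less where a joint would pass 70% of its speed; a pose out of reach is approached as far as the arm can. A call with a gripper value outside its range is refused whole. "jaw" is the finger opening in cm, from 0 to 8.76, set as the call begins (left out, the last holds). The fingers move at their own pace and stop on an object; the grip force is fixed at half the most. Time passes only in rows, so rows that do not move let the fingers close. It gives the time, the measured TCP pose, the force and the opening at its end, in the units of the state.
- get_obs(): the state, without advancing time (a new reading comes with each control period).
- snapshot(name): name is "side" or "top" or "wrist"; returns (picture, depth): 420x560x3 uint8, red, green, blue; 420x560 float32, m along the optical axis (not along the pixel's ray), 0 where there is no reading.
- calibration(name): a dict with "mtx" (3x3 intrinsics, pixels), "T" (4x4, takes a point from camera to world coordinates); the wrist camera has in their place "tool_from_camera" (4x4, takes a point from camera to tool coordinates, whose origin is the TCP and whose axes are the tool frame's). Camera axes: x right, y up, looking along -z (the intrinsics and any distortion apply to the point x, -y, -z); pixel columns grow to the right and rows downward; lengths in m; the calibration is good to about 2 mm. A picture is of the moment at which its call begins: read the wrist's pose just before it. calibration takes no time and is no camera call.
- close_job(): hands the job in, once; it reports no verdict.
The state is a dict: "clock": time; "joint_pos": joint angles; "qvel": joint speeds; "tau": joint torques, N m; "tool_pos": TCP position; "orientation": TCP orientation; "force": force on the tool from outside, world axes, zero at the start; "moment": the same for the moment, N m; "opening": finger opening in m.
Only numpy, scipy, OpenCV 4.12 (cv2) and the standard library are available. Lean on these libraries where they do the work, as an engineer would, in place of code of your own. Each camera call takes 0.05 s, during which the arm holds its last target. There are 200 camera calls.

## Task

The rest of the icing must not dry out, so first press the lid of the icing tub fully shut; then pick the sprung crimper up off the board by its teal grips, squeeze it until its jaws stand just as far apart as the two dark blue ink marks at the cake's edge, and carry it level to the marks. Finish while holding it there, steady in the gripper, pointing straight at the cake, each jaw in front of its own mark and about a centimetre or less from the icing but not touching it, ready for the first crimp. Leave everything else where it is and do not touch the cake.

Things in the scene. Friction and masses are not known exactly. Their poses are not given: they have to be found in the camera images.
- crimper: sprung steel fondant crimper (large tweezers), 46 g, on the board, lying on the edges of its two 16 mm wide arms. Origin: underside, midway between the teal grips. x points to the jaws, whose ends are 59 mm ahead; a bow joins the arms 67 mm behind; y to its left arm; z up. Take it from above, fingers closing along y, at the origin. The jaws close evenly about the x axis
- crimper_left (a joint): squeeze of the left arm, rad (the right moves alike): 0 free, 0.059 at 18 mm jaw gap, 0.128 shut; gap in m = 2 * (0.002 + 0.12 * sin(0.117 - value)). Spring force on each grip: 2 N at first touch, 6.5 N at 18 mm gap, 12 N shut
- tip_left (a point): inner front edge of the crimper's left jaw, at half its 16 mm height. Free, the jaws stand 32 mm apart
- tip_right (a point): inner front edge of the right jaw. The teal grips (26 mm long, 16 mm tall, on the arms' outer faces) are 33 mm wide overall when free, about 26 mm when the jaw gap is 18 mm; the gap falls by about 2 mm for each mm squeezed
- board: fixed dark wooden pastry board, 220 x 220 x 12 mm, origin under its centre
- tub: fixed white icing tub, outer 140 (x) x 120 (y) x 70 mm tall, a pink icing block inside; origin under its centre; the lid is hinged along its +x rim
- tub_lid (a joint): opening angle of the tub's blue lid, rad: 0 shut, at the start 0.9 to 1.4; a stiff hinge, the lid stays where it is left (under 1 N at its edge moves it)
- tub_hinge (a point): middle of the lid's hinge line, 70.5 mm above the table; its frame turns with the lid (x away from the free edge, y along the hinge, z out of the lid's outer face). The lid is a slab 143 mm long from the hinge, 124 mm wide and 6 mm thick, lying on the +z side of this point
- tub_edge (a point): middle of the lid's free edge, on its outer face
- cake_stand: fixed pedestal stand, brass-coloured foot and round wooden plate 190 mm across, its top 96 mm above the table; origin under its centre
- cake: iced cream-coloured round cake fixed on the stand, 150 mm across, 75 mm tall; origin at the centre of its underside; -x is the direction in which the marked part of its side faces (towards the robot, more or less)
- mark_left (a point): left ink mark (dark blue upright line 3 mm wide, running over the cake's top edge), the point on the icing 10 mm below the cake's top; axes as those of the cake: x straight into the cake, y left, z up
- mark_right (a point): right ink mark, the same kind of point, to the right (-y of the cake) of the left one by the marked gap; axes as those of the cake
- mark_gap (a joint): distance between the two ink marks, m: 0.014 to 0.022, fixed during the job
- cutter: loose round steel cutter, 34 mm across, 28 mm tall, standing on the board; leave alone
- colour_a: loose green food-colour bottle, 28 mm across, 68 mm tall, upright; leave alone
- colour_b: loose orange food-colour bottle, 28 mm across, 68 mm tall, upright; leave alone
- mug: loose blue mug, 80 mm across, 90 mm tall; leave alone
- palette_knife: loose palette knife lying flat; leave alone
- smoother: loose white icing smoother, plate 75 x 140 mm with a grip on top, 40 mm tall; leave alone
- pearl_jar: loose pink jar with a brass-coloured cap, 50 mm across, 60 mm tall; leave alone

How it is judged:
By the outcome, as a careful person would: the job done as asked, in the order asked, and still so for the second after the job is handed in, while the arm keeps its last pose, push and grip.
It also fails if it takes over 54 s, if anything falls off the work surface, if the arm or the gripper's body presses on something with over 40 N, if the wrist force passes 120 N, or if a joint passes its speed limit or range.

## Working session

There is one attempt and no reset: what is moved stays moved. The work goes in short steps, Python scripts to look and compute and a tool call to move; the robot and the scene stay as the last step left them, time stands still between calls to the robot, and variables do not carry over. Pictures are saved under pics/ and viewed, about 8 in all and at most 12, crops included, and the job is handed in when it is done.

Besides the shell and the picture viewer there is one more tool, called after ">>>" as name(argument=value, ...) on one line, values as JSON. move_arm: Moves the arm, as the interface text tells. Its arguments: {"type":"object","properties":{"commands":{"type":"array"},"jaw":{"type":"number"}},"required":["commands"]}

```bash
mkdir -p pics; ls
python3 - <<'E'
from plant import *
import cv2,numpy as np
o=get_obs();print(o)
for n in ("side","top","wrist"):
    p,d=snapshot(n);cv2.imwrite(f"pics/{n}0.png",p[:,:,::-1]);np.save(f"pics/{n}0.npy",d)
    c=calibration(n);print(n,{k:np.round(v,4).tolist() if not isinstance(v,str) else v for k,v in c.items()})
print([x for x in dir(ctrl) if x[0]!='_'])
E
```

```text
pics
{'clock': 0.0, 'joint_pos': array([ 9.32832259e+01,  2.05924461e+01,  6.31641761e-01, -2.03319708e-02,
       -7.01366708e+01, -1.65061615e+01]), 'qvel': array([ 0.03471329, -0.1384128 ,  0.09054046,  0.0121381 , -0.00830664,
        0.00946977]), 'tau': array([-2.09575366e-03, -5.82708871e+01,  2.93062609e+01,  6.99722975e+00,
        6.91663125e-03, -1.56422452e-04]), 'tool_pos': array([0.15432288, 0.65659324, 0.22559443]), 'orientation': array([  5.41381694,  89.90066802, -97.81604331]), 'force': array([ 0.29395871, -0.40245198, -0.45488399]), 'moment': array([-0.03118765, -0.0059087 ,  0.01643193]), 'opening': 0.08768825355098304}
side {'mtx': [[393.3568, 0.0, 284.2027], [0.0, 393.3568, 208.9857], [0.0, 0.0, 1.0]], 'T': [[0.9146, 0.1977, -0.3527, 0.0688], [-0.4043, 0.4494, -0.7966, -1.0528], [0.001, 0.8712, 0.4909, 0.7817], [0.0, 0.0, 0.0, 1.0]]}
top {'mtx': [[405.9622, 0.0, 280.5804], [0.0, 405.9622, 201.9685], [0.0, 0.0, 1.0]], 'T': [[-0.0202, 0.9908, -0.1339, 0.4065], [-0.9998, -0.019, 0.0107, 0.0146], [0.008, 0.1341, 0.9909, 1.201], [0.0, 0.0, 0.0, 1.0]]}
wrist {'mtx': [[311.9282, 0.0, 275.9664], [0.0, 311.9282, 209.6223], [0.0, 0.0, 1.0]], 'tool_from_camera': [[-0.0019, 0.2956, -0.9553, -0.1574], [-0.0011, 0.9553, 0.2956, 0.0802], [1.0, 0.0016, -0.0015, 0.0002], [0.0, 0.0, 0.0, 1.0]]}
['PlanningError', 'grip_point_offset']
```

View pics/top0.png

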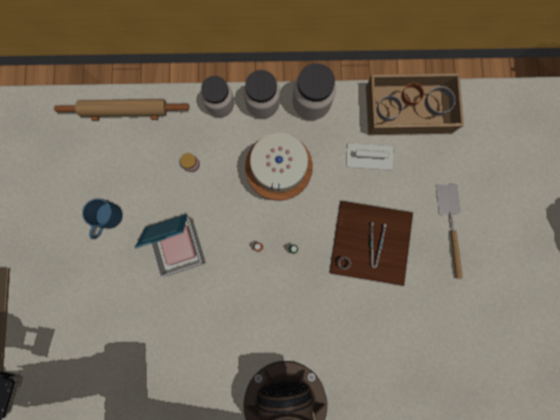

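View pics/side0.png

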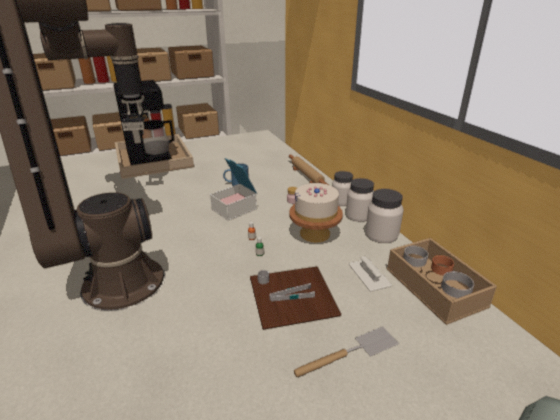

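The top view shows the cake at (279,162) with marks near (272–279,186). The crimper is at (377,245) with its jaws towards +x, the tub at (178,245), and the lid at (162,230), standing open. The side view agrees with this.

```bash
cat > h.py <<'E'
import numpy as np,cv2
from plant import *
from scipy.spatial.transform import Rotation as Ro
def Tcam(n,o=None):
    c=calibration(n)
    if 'T' in c: return c['mtx'],np.array(c['T'])
    o=o or get_obs();T=np.eye(4);T[:3,:3]=Ro.from_euler('xyz',o['orientation'],degrees=True).as_matrix();T[:3,3]=o['tool_pos']
    return c['mtx'],T@np.array(c['tool_from_camera'])
def cloud(d,K,T):
    v,u=np.mgrid[:d.shape[0],:d.shape[1]]
    P=np.stack([(u-K[0,2])/K[0,0]*d,-(v-K[1,2])/K[1,1]*d,-d],-1)
    return P@T[:3,:3].T+T[:3,3]
def proj(p,K,T):
    q=(np.asarray(p)-T[:3,3])@T[:3,:3]
    return np.stack([K[0,2]+K[0,0]*q[...,0]/-q[...,2],K[1,2]+K[1,1]*q[...,1]/q[...,2]],-1)
def grab(n,name):
    o=get_obs();p,d=snapshot(n);cv2.imwrite(f'pics/{name}.png',p[:,:,::-1]);np.save(f'pics/{name}.npy',d)
    K,T=Tcam(n,o);np.savez(f'pics/{name}_c.npz',K=K,T=T);return p,d,K,T
E
python3 - <<'E'
from h import *
p=cv2.imread('pics/top0.png');d=np.load('pics/top0.npy');K,T=Tcam('top');W=cloud(d,K,T)
for nm,(u,v) in dict(cake=(279,160),marks=(275,187),crimp_teal=(377,245),bow=(375,267),tubc=(180,248),lidA=(140,240),lidB=(185,222),cut=(344,263),orange=(258,246),green=(294,248),mug=(100,213),table=(230,300),board=(400,260),jar=(189,161)).items(): print(nm,W[v,u].round(3))
hsv=cv2.cvtColor(p,cv2.COLOR_BGR2HSV)
m=(hsv[...,0]>80)&(hsv[...,0]<100)&(hsv[...,1]>120)&(hsv[...,2]>60); m[:, :330]=0
v,u=np.nonzero(m);print('teal',len(v),W[m].mean(0),u.min(),u.max(),v.min(),v.max())
# lid
B=(hsv[...,0]>90)&(hsv[...,0]<120)&(hsv[...,1]>120);B[:,:130]=0;B[:,195:]=0;B[:205]=0;B[255:]=0
P=W[B];P=P[P[:,2]>.07];print('lid',len(P),P.min(0),P.max(0));c=P.mean(0);_,s,V=np.linalg.svd(P-c);print(c,s/np.sqrt(len(P)),V)
ls=W[205:280,130:215];tub=ls[(ls[...,2]>.06)&(ls[...,2]<.078)];print('rim',tub.min(0),tub.max(0),cv2.minAreaRect((tub[:,:2]*1000).astype(np.float32)))
# cake top circle
cz=W[125:200,240:320];m=cz[...,2]>.155;q=cz[m];print('cake',q[:,2].mean(),cv2.minEnclosingCircle((q[:,:2]*1000).astype(np.float32)))
a=cv2.resize(p[200:290,120:220],None,fx=4,fy=4,interpolation=2);b=cv2.resize(p[200:290,330:430],None,fx=4,fy=4,interpolation=2)
cv2.imwrite('pics/crop1.png',np.hstack([a,b]))
E
```

```text
cake [0.652 0.006 0.186]
marks [0.585 0.017 0.169]
crimp_teal [ 0.435 -0.277  0.011]
bow [ 0.372 -0.269  0.01 ]
tubc [0.437 0.289 0.046]
lidA [0.456 0.359 0.174]
lidB [0.502 0.254 0.141]
cut [ 0.385 -0.178  0.012]
orange [0.438 0.067 0.07 ]
green [ 0.43  -0.032  0.07 ]
mug [0.545 0.534 0.007]
table [0.286 0.153 0.003]
board [ 0.39  -0.342  0.012]
jar [0.684 0.263 0.06 ]<stdin>:6: RuntimeWarning: Mean of empty slice.
  ret = um.true_divide(
Traceback (most recent call last):
ValueError: zero-size array to reduction operation minimum which has no identity
```

Run:
```python
from h import *
np.set_printoptions(precision=3,suppress=True)
p=cv2.imread('pics/top0.png');d=np.load('pics/top0.npy');K,T=Tcam('top');W=cloud(d,K,T)
hsv=cv2.cvtColor(p,cv2.COLOR_BGR2HSV)
B=(hsv[...,0]>80)&(hsv[...,0]<125)&(hsv[...,1]>100);B[:,:130]=0;B[:,195:]=0;B[:205]=0;B[255:]=0
P=W[B];P=P[P[:,2]>.08];print('lid',len(P),P.min(0),P.max(0));c=P.mean(0);_,s,V=np.linalg.svd(P-c);print(c,s/np.sqrt(len(P)),V)
ls=W[205:280,130:215];tub=ls[(ls[...,2]>.06)&(ls[...,2]<.076)];print('rim',cv2.minAreaRect((tub[:,:2]*1000).astype(np.float32)))
cz=W[125:200,240:320];q=cz[cz[...,2]>.155];print('cake',np.median(q[:,2]),cv2.minEnclosingCircle((q[:,:2]*1000).astype(np.float32)))
cr=W[215:275,360:395];q=cr[cr[...,2]>.018];print(len(q),q.min(0),q.max(0))
a=cv2.resize(p[200:290,120:220],None,fx=4,fy=4,interpolation=2);b=cv2.resize(p[200:290,330:430],None,fx=4,fy=4,interpolation=2)
cv2.imwrite('pics/crop1.png',np.hstack([a,b]))
```

```text
lid 686 [0.44  0.249 0.087] [0.526 0.371 0.213]
[0.48  0.309 0.158] [0.037 0.033 0.001] [[-0.468  0.061  0.882]
 [ 0.2   -0.964  0.173]
 [ 0.861  0.258  0.439]]
rim ((447.0053405761719, 301.8999938964844), (145.53558349609375, 121.41381072998047), 16.85427474975586)
cake 0.17130521569583257 ((569.4994506835938, 6.617047309875488), 163.18626403808594)
179 [ 0.375 -0.307  0.018] [0.502 0.015 1.201]
```

View pics/crop1.png

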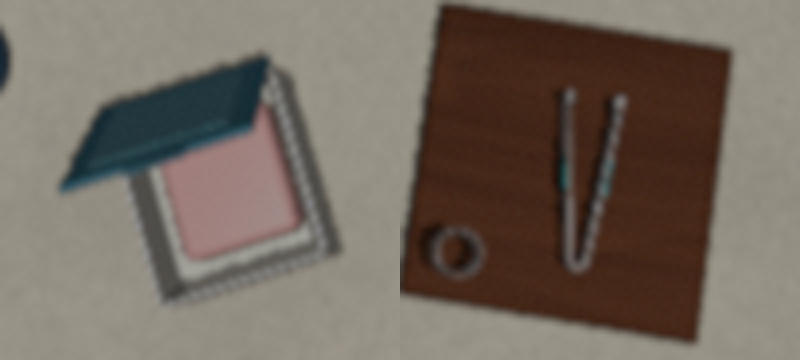

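The crop shows the lid tilted over a tub yawed about 17°, with the lid opening about 64° by plane fit. It also shows the crimper as a V: bow at about (374,267) px and jaws at about (374,223) and (386,225) px.

```bash
cat > plan.py <<'E'
from h import *
np.set_printoptions(precision=2,suppress=True)
def R(o): return Ro.from_euler('xyz',o['orientation'],degrees=True).as_matrix()
def deltas(wps,o=None):
    o=o or get_obs();r=R(o);p=o['tool_pos']
    for w in wps:
        print(((np.array(w)-p)@r*100),'len',np.linalg.norm(np.array(w)-p)*100,'->',np.round(w,3)); p=np.array(w)
E
python3 - <<'E'
from plan import *
o=get_obs();print(R(o))
H=np.array([.447+.07*.957,.302+.07*.29,.0705]);X=np.array([.957,.29,0]);Z=np.array([0,0,1])
w=[o['tool_pos']+[0,0,.045],H+X*.0+Z*.195]
for a in (66,50,35,20,8,0):
    a=np.radians(a);w.append(H+X*(-.12*np.cos(a)+.006*np.sin(a)+.012)+Z*(.12*np.sin(a)+.006*np.cos(a)))
deltas(w)
E
```

```text
[[-0.    0.97 -0.23]
 [-0.   -0.23 -0.97]
 [-1.    0.    0.  ]]
[-4.5   0.    0.01] len 4.499999999999998 -> [0.15 0.66 0.27]
[ 0.57 42.67 24.33] len 49.11902659464597 -> [0.51 0.32 0.27]
[ 8.29 -2.71  1.56] len 8.865330112605047 -> [0.48 0.31 0.18]
[ 1.63 -2.53  1.46] len 3.344261947121584 -> [0.46 0.3  0.17]
[ 2.2  -1.93  1.12] len 3.1365014576801387 -> [0.43 0.3  0.14]
[ 2.71 -1.37  0.79] len 3.136521519505745 -> [0.42 0.29 0.12]
[ 2.4  -0.63  0.36] len 2.511811625374978 -> [0.41 0.29 0.09]
[ 1.66 -0.17  0.1 ] len 1.676246147519537 -> [0.41 0.29 0.08]
```

>>> move_arm(commands=[[[-4.5, 0, 0, 0], [0, 4, 2.2, 0], [0, 4, 2.2, 0], [0, 4, 2.2, 0], [0, 4, 2.2, 0], [0, 4, 2.2, 0], [0, 4, 2.2, 0], [0, 4, 2.2, 0]]], jaw=0)

```text
clock: 0.95
tool_pos: [0.3927, 0.4416, 0.2715]
orientation: [-50.3, 90.0, -153.5]
force: [0.4, 1.5, 1.4]
opening: 0.0292
```

>>> move_arm(commands=[[[0, 4, 2.2, 0], [0, 4, 2.2, 0], [0, 4, 2.2, 0], [0, 2.7, 2.3, 0], [0, 0, 0, 0]]])

```text
clock: 1.45
tool_pos: [0.5165, 0.3195, 0.2711]
orientation: [-11.9, 89.9, -115.3]
force: [0.2, -0.3, -1.0]
opening: 0.0008
```

Run:
```python
from plan import *
o=get_obs();print(o['clock'],o['tool_pos'],o['orientation'],o['opening'])
p,d,K,T=grab('side','lid1')
W=cloud(d,K,T)
H=np.array([.447+.07*.957,.302+.07*.29,.0705]);X=np.array([.957,.29,0]);Z=np.array([0,0,1])
w=[]
for a in (66,50,35,20,8,0):
    a=np.radians(a);w.append(H+X*(-.12*np.cos(a)+.006*np.sin(a)+.012)+Z*(.12*np.sin(a)+.006*np.cos(a)))
deltas(w)
```

```text
1.45 [0.52 0.32 0.27] [ -11.89   89.92 -115.34] 0.0007913585750847234
[ 8.86 -2.88  1.48] len 9.431348550974054 -> [0.48 0.31 0.18]
[ 1.63 -2.52  1.47] len 3.344261947121584 -> [0.46 0.3  0.17]
[ 2.21 -1.93  1.12] len 3.1365014576801387 -> [0.43 0.3  0.14]
[ 2.71 -1.37  0.8 ] len 3.136521519505745 -> [0.42 0.29 0.12]
[ 2.4  -0.63  0.37] len 2.511811625374978 -> [0.41 0.29 0.09]
[ 1.66 -0.17  0.1 ] len 1.676246147519537 -> [0.41 0.29 0.08]
```

>>> move_arm(commands=[[[4.5, -0.9, 0.5, 0], [4.3, -2, 1, 0], [1.6, -2.5, 1.5, 0], [2.2, -1.9, 1.1, 0], [2.7, -1.4, 0.8, 0], [2.4, -0.6, 0.4, 0], [1.2, -0.2, 0.1, 0], [0, 0, 0, 0]]])

```text
clock: 2.3
tool_pos: [0.408, 0.2916, 0.0811]
orientation: [-26.2, 89.8, -129.4]
force: [-0.5, -0.4, 0.1]
opening: 0.0002
```

>>> move_arm(commands=[[[0.4, 0, 0, 0], [0.2, 0, 0, 0], [0, 0, 0, 0]]])

```text
clock: 2.6
tool_pos: [0.41, 0.2925, 0.077]
orientation: [157.9, 89.9, 54.6]
force: [0.4, 0.4, -0.3]
opening: 0.0004
```

>>> move_arm(commands=[[[0.2, 0, 0, 0], [0.2, 0, 0, 0], [0, 0, 0, 0]]])

```text
clock: 2.9
tool_pos: [0.4102, 0.2926, 0.076]
orientation: [140.6, 89.9, 37.4]
force: [-11.8, -5.0, 34.2]
opening: 0.0005
```

Run:
```python
from plan import *
p,d,K,T=grab('side','lid2')
q=proj(np.array([.45,.3,.08]),K,T).astype(int);print(q)
cv2.imwrite('pics/lid2c.png',cv2.resize(p[q[1]-60:q[1]+60,q[0]-80:q[0]+80,::-1],None,fx=4,fy=4))
```

```text
[233 190]
```

View pics/lid2c.png

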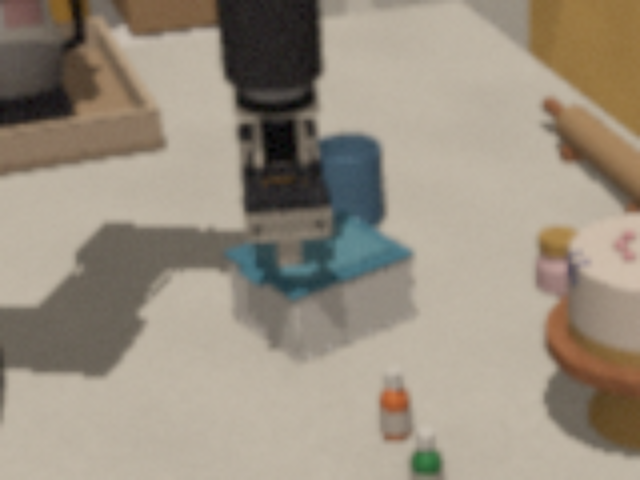

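The crop shows the blue lid lying flush on the tub with the finger resting on it. The 34 N reading at z = 0.076 confirms it is shut. Next is the crimper.

Run:
```python
from plan import *
p,d,K,T=[None]*4
K,T=Tcam('top')
def ray(u,v,z):
    r=T[:3,:3]@np.array([(u-K[0,2])/K[0,0],-(v-K[1,2])/K[1,1],-1]);return T[:3,3]+r*(z-T[2,3])/r[2]
l,r,b=[ray(*q,.028) for q in ((372.,223.75),(385,225),(374,267))];print(l,r,b)
m=(l+r)/2;ax=m-b;ax/=np.linalg.norm(ax);c=b+ax*.067;print('yaw',np.degrees(np.arctan2(ax[1],ax[0])),'len',np.linalg.norm(m-b),c)
o=get_obs();yt=R(o)[:,1];print('tool y yaw',np.degrees(np.arctan2(yt[1],yt[0])),o['joint_pos'])
deltas([o['tool_pos']+[0,0,.17],[.43,.1,.247],[.42,-.1,.247],[c[0],c[1],.247],[c[0],c[1],.16]],o)
```

```text
[ 0.5  -0.26  0.03] [ 0.49 -0.3   0.03] [ 0.37 -0.26  0.03]
yaw -9.01561784951627 len 0.12324554774898831 [ 0.44 -0.27  0.03]
tool y yaw -13.166421816372768 [ 57.91  13.39 -32.02   0.06 -44.46  18.88]
[-17.     0.02  -0.03] len 17.0 -> [0.41 0.29 0.25]
[-0.13  6.32 18.3 ] len 19.360164418207074 -> [0.43 0.1  0.25]
[-0.03  3.58 19.7 ] len 20.024984394500787 -> [ 0.42 -0.1   0.25]
[-0.02  5.72 16.31] len 17.277937305414913 -> [ 0.44 -0.27  0.25]
[ 8.7  -0.01  0.02] len 8.7 -> [ 0.44 -0.27  0.16]
```

>>> move_arm(commands=[[[-4.5, 0, 0, 0], [-4.5, 0, 0, 0], [-4.5, 0, 0, 0], [-3.5, 0, 0, 0], [0, 1.3, 3.7, 0], [0, 1.3, 3.7, 0], [0, 1.3, 3.7, 0], [0, 1.3, 3.7, 0]]], jaw=8.7)

```text
clock: 3.75
tool_pos: [0.4264, 0.1346, 0.2431]
orientation: [145.6, 89.9, 42.4]
force: [0.5, -1.2, -0.4]
opening: 0.0588
```

>>> move_arm(commands=[[[0, 1.2, 3.6, 0], [0, 0.7, 3.9, 0], [0, 0.7, 3.9, 0], [0, 0.7, 3.9, 0], [0, 0.7, 3.9, 0], [0, 0.7, 3.9, 0], [0, 1.4, 4, 0], [0, 1.4, 4, 0]]])

```text
clock: 4.55
tool_pos: [0.4281, -0.1857, 0.2433]
orientation: [104.3, 89.9, 1.1]
force: [0.2, -0.0, 0.3]
opening: 0.0872
```

>>> move_arm(commands=[[[0, 1.4, 4, 0], [0, 1.4, 4, 0], [3.5, 0, 0, -0.07], [4, 0, 0, 0], [0, 0, 0, 0], [0, 0, 0, 0]]])

```text
clock: 5.15
tool_pos: [0.4373, -0.2685, 0.1683]
orientation: [-54.4, 89.9, -153.6]
force: [-0.6, -0.0, 1.1]
opening: 0.087
```

Run:
```python
from plan import *
o=get_obs();print(o['clock'],o['tool_pos'],o['joint_pos'],o['force'])
p,d,K,T=grab('wrist','w1')
g=proj(np.array([.44,-.27,.028]),K,T);print(g)
```

```text
5.15 [ 0.44 -0.27  0.17] [ -9.57   8.08 -24.29   0.05 -57.68  90.33] [-0.63 -0.02  1.08]
[276.29 195.04]
```

View pics/w1.png

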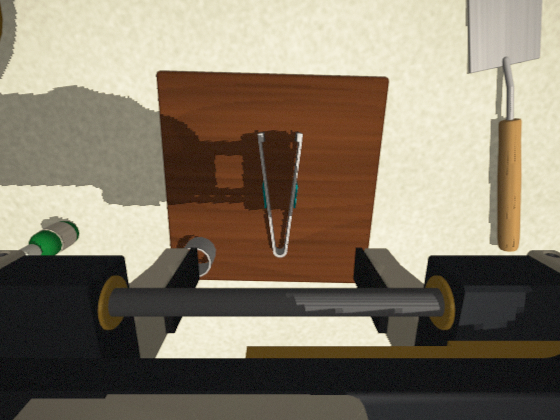

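The wrist view shows the bow at (280,252), jaw tips at (261,135) and (300,135), and teal grips near (264,195) and (297,195). The cutter at (202,255) is clear of the grasp line.

Run:
```python
from plan import *
np.set_printoptions(precision=4,suppress=True)
p=cv2.imread('pics/w1.png');z=np.load('pics/w1_c.npz');K,T=z['K'],z['T'];d=np.load('pics/w1.npy');W=cloud(d,K,T)
def ray(u,v,zz):
    r=T[:3,:3]@np.array([(u-K[0,2])/K[0,0],-(v-K[1,2])/K[1,1],-1]);return T[:3,3]+r*(zz-T[2,3])/r[2]
hsv=cv2.cvtColor(p,cv2.COLOR_BGR2HSV)
m=(hsv[...,0]>75)&(hsv[...,0]<105)&(hsv[...,1]>100);m[:130]=0;m[240:]=0;m[:,:240]=0;m[:,320:]=0
v,u=np.nonzero(m);
for s in (u<280,u>=280): print('teal',s.sum(),u[s].min(),u[s].max(),v[s].min(),v[s].max(),ray(u[s].mean(),v[s].mean(),.024))
print('board z',np.median(W[100:130,200:240,2]))
m2=(W[...,2]>.021)&(W[...,2]<.04);m2[:125]=0;m2[262:]=0;m2[:,:245]=0;m2[:,:245]=0;m2[:,320:]=0
Q=W[m2];print(len(Q),Q.min(0),Q.max(0))
o=get_obs()
# per-row centroid in tool y, z
r=R(o);q=(Q-o['tool_pos'])@r
for a in np.arange(-.07,.075,.01):
    s=q[(abs(q[:,1]-a)<.005)]
    if len(s)>3:
        L=s[s[:,2]<np.mean(s[:,2])]; print(round(a,3),len(s),'z range',s[:,2].min(),s[:,2].max(),'top',Q[abs(q[:,1]-a)<.005][:,2].max())
print(q[:,1].min(),q[:,1].max())
c=cv2.resize(p[120:265,225:335],None,fx=4,fy=4,interpolation=2);cv2.imwrite('pics/w1c.png',c)
```

```text
teal 50 262 266 183 207 [ 0.4396 -0.2576  0.024 ]
teal 39 294 297 184 207 [ 0.4355 -0.2885  0.024 ]
board z 0.01114401439324239
906 [ 0.3736 -0.3021  0.0212] [ 0.5011 -0.2559  0.0294]
-0.06 77 z range -0.0035217926705500328 0.011123048431882328 top 0.02872492252157577
-0.05 51 z range -0.004501679517477364 0.012111319920708843 top 0.02814669129152242
-0.04 47 z range -0.005479563864021016 0.013030620931929046 top 0.028728195332658912
-0.03 48 z range -0.0064476404692207475 0.014924154993193607 top 0.028552051079601293
-0.02 52 z range -0.007366223093415751 0.015802060766114484 top 0.02944028437761037
-0.01 81 z range -0.011252504565644892 0.019746037463536634 top 0.02911282762928641
0.0 106 z range -0.013094317270916865 0.02073371730671136 top 0.02873392746364667
0.01 95 z range -0.013954280876437939 0.021581473576289752 top 0.029144554572625048
0.02 57 z range -0.012798191105470593 0.020245688914678688 top 0.02917889452857353
0.03 60 z range -0.013658498243339767 0.02192225159672106 top 0.028474256401426867
0.04 62 z range -0.015316620816715332 0.022798356431292945 top 0.028733234866499868
0.05 81 z range -0.016108388574391216 0.024390748406001007 top 0.028895494848558523
0.06 89 z range -0.01691667995242983 0.02432964218881234 top 0.028497591874847905
-0.0649566761861607 0.06113855818042623
```

View pics/w1c.png

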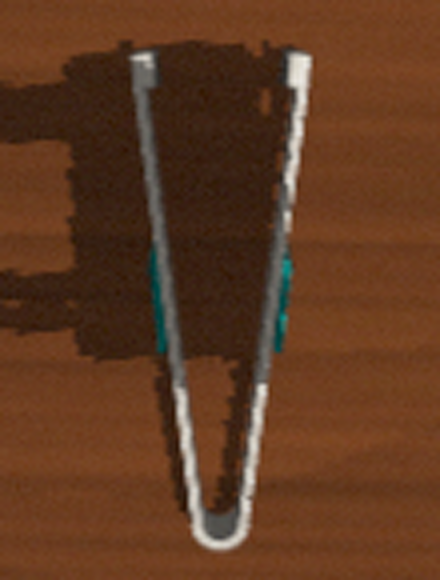

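Aligned in yaw; the offset is +0.2 cm in y and +0.38 cm in z.

>>> move_arm(commands=[[[4, 0.2, 0.4, 0], [4, 0, 0, 0], [3, 0, 0, 0], [2, 0, 0, 0], [1, 0, 0, 0], [0.8, 0, 0, 0], [0, 0, 0, 0], [0, 0, 0, 0]]], jaw=5)

```text
clock: 6.0
tool_pos: [0.4396, -0.2726, 0.0207]
orientation: [82.9, 89.9, -16.3]
force: [0.1, 0.4, -0.0]
opening: 0.0501
```

Run:
```python
from plan import *
o=get_obs();print(o['tool_pos']*1000,o['opening'],o['force'])
```

```text
[ 439.62 -272.59   20.74] 0.05006431075390578 [ 0.15  0.43 -0.04]
```

>>> move_arm(commands=[[[0.4, 0, 0, 0], [0.3, 0, 0, 0], [0, 0, 0, 0]]])

```text
clock: 6.3
tool_pos: [0.4384, -0.2724, 0.0124]
orientation: [-103.1, 90.0, 157.7]
force: [-0.9, -0.6, 0.6]
opening: 0.0501
```

>>> move_arm(commands=[[[0, 0, 0, 0], [0, 0, 0, 0], [0, 0, 0, 0], [0, 0, 0, 0], [0, 0, 0, 0], [0, 0, 0, 0]]], jaw=2.6)

```text
clock: 6.9
tool_pos: [0.4387, -0.2725, 0.0126]
orientation: [87.9, 90.0, -11.3]
force: [-0.2, -0.2, 0.1]
opening: 0.0262
```

>>> move_arm(commands=[[[-0.5, 0, 0, 0], [-1.5, 0, 0, 0], [-3, 0, 0, 0], [-4, 0, 0, 0], [-4, 0, 0, 0], [-4, 0, 0, 0], [0, 0, 0, 0], [0, 0, 0, 0]]])

```text
clock: 7.7
tool_pos: [0.4389, -0.2724, 0.1838]
orientation: [95.1, 89.8, -4.1]
force: [-0.5, 0.3, -1.1]
opening: 0.026
```

Run:
```python
from plan import *
o=get_obs();print(o['tool_pos']*1000,o['opening'],o['joint_pos'])
K,T=Tcam('top')
d=np.load('pics/top0.npy');W=cloud(d,K,T)
c=W[125:205,235:325];m=(c[...,2]>.160)&(c[...,2]<.2);q=c[m]
print('cake',np.median(q[:,2]),cv2.minEnclosingCircle((q[:,:2]*1000).astype(np.float32)),cv2.fitEllipse(cv2.convexHull((q[:,:2]*1000).astype(np.float32))))
p=cv2.imread('pics/top0.png')
g=p[:,:,2].astype(float)  # dark marks in the red channel near (272..279,186)
print(p[180:192,266:286,2])
p,d,K,T=grab('wrist','w2')
```

```text
[ 438.91 -272.38  183.76] 0.025950778259569755 [-10.04   7.46 -22.77  -0.02 -59.61  90.83]
cake 0.17129609572662108 ((657.5928344726562, 6.9502034187316895), 75.56441497802734) ((657.9053344726562, 6.509307861328125), (148.69581604003906, 149.79164123535156), 82.008056640625)
[[161 161 161 160 162 161 161 161 161 161 161 161 161 161 161 161 161 161
  161 161]
 [161 161 161 161 161 160 157 159 161 161 161 161 160 161 161 161 160 161
  161 160]
 [161 162 161 161 161 153 144 153 160 161 161 160 155 156 159 161 161 161
  161 160]
 [160 162 162 162 158 142 128 147 160 162 161 155 139 139 154 160 161 161
  161 160]
 [149 156 161 162 156 133 118 145 160 162 162 150 118 118 148 161 161 162
  161 161]
 [123 138 149 156 150 123 112 145 161 163 162 149 113 115 148 161 161 161
  161 161]
 [ 87 105 122 132 128 102 103 141 157 160 160 147 114 120 149 160 160 159
  157 155]
 [ 69  75  86  95  93  73  84 124 141 147 148 135 106 116 140 149 148 145
  139 134]
 [ 69  65  65  70  67  54  64  94 110 117 119 107  84  95 115 123 123 117
  108 102]
 [ 80  70  67  68  68  60  62  73  81  86  86  76  62  73  89  93  92  91
   88  86]
 [ 98  89  79  80  80  73  68  73  75  78  77  71  67  72  80  82  80  82
   85  89]
 [115 110 102  98  93  81  78  81  84  86  85  80  75  77  82  84  82  85
   87  94]]
```

View pics/w2.png

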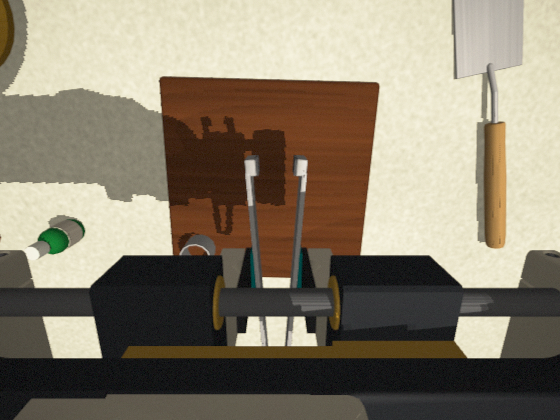

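The wrist view shows the crimper held between the fingers, with the tips at (252,165) and (300,165) about level, and the board left clear below.

```bash
cat > tips.py <<'E'
from plan import *
def tips(name,o,dbg=True):
    z=np.load(f'pics/{name}_c.npz');K,T=z['K'],z['T'];W=cloud(np.load(f'pics/{name}.npy'),K,T)
    q=(W-o['tool_pos'])@R(o)
    m=(q[...,0]>-.035)&(q[...,0]<.0)&(q[...,1]>.018)&(q[...,1]<.075)&(abs(q[...,2])<.03)
    Q=q[m];print('n',len(Q),'front y',np.percentile(Q[:,1],99)*1e3)
    for a in (.025,.035,.045,.05,.055,.058):
        for s in (-1,1):
            S=Q[(abs(Q[:,1]-a)<.003)&(Q[:,2]*s>0)]
            if len(S)>2: print(a,s,'z',(S[:,2].min()*1e3).round(1),(S[:,2].max()*1e3).round(1),'top x',(S[:,0].min()*1e3).round(1),np.median(S[:,0]*1e3).round(1))
E
python3 - <<'E'
from tips import *
o=get_obs();tips('w2',o)
K,T=Tcam('top')
def ray(u,v,zz):
    r=T[:3,:3]@np.array([(u-K[0,2])/K[0,0],-(v-K[1,2])/K[1,1],-1]);return T[:3,3]+r*(zz-T[2,3])/r[2]
l=ray(271.85,184.5,.171);r=ray(278.5,184.5,.171)
l2=ray(271.9,184,.171);C=np.array([.6579,.0066]);mid=(l+r)[:2]/2;v=C-mid
print(l*1e3,r*1e3,np.linalg.norm(l-r),np.linalg.norm(v),'yaw',np.degrees(np.arctan2(v[1],v[0])))
y=np.arctan2(v[1],v[0]);X=np.array([np.cos(y),np.sin(y)])
t=C-X*(.075+.059+.05); print('tool yaw',np.degrees(np.arctan2(*R(o)[[1,0],1])))
deltas([[*o['tool_pos'][:2],.21],[*t,.21]],o)
E
```

```text
n 1621 front y 61.10195056521683
0.025 -1 z -12.3 -9.8 top x -17.4 -15.6
0.025 1 z 10.1 12.8 top x -17.5 -15.3
0.035 -1 z -13.1 -10.4 top x -17.2 -15.5
0.035 1 z 10.6 13.4 top x -17.4 -15.5
0.045 -1 z -13.7 -11.0 top x -17.1 -15.6
0.045 1 z 11.3 13.8 top x -17.6 -15.7
0.05 -1 z -14.1 -11.3 top x -17.0 -15.6
0.05 1 z 11.6 14.1 top x -17.6 -15.6
0.055 -1 z -14.2 -8.2 top x -17.6 -15.7
0.055 1 z 8.4 14.5 top x -17.1 -15.7
0.058 -1 z -14.3 -8.3 top x -17.6 -15.7
0.058 1 z 8.5 14.4 top x -17.8 -15.6
[591.54  25.1  171.  ] [591.22   7.98 171.  ] 0.017123954256452963 0.0672560164512026 yaw -8.495527724676657
tool yaw -9.22979890572224
[-2.75  0.   -0.  ] len 2.753115483064267 -> [ 0.44 -0.27  0.21]
[  0.01  -1.18 -30.8 ] len 30.82637641473121 -> [0.48 0.03 0.21]
```

>>> move_arm(commands=[[[-2.7, 0, 0, 0], [0, -0.2, -2, 0], [0, -0.2, -4, 0], [0, -0.2, -4, 0], [0, -0.2, -4, 0], [0, -0.2, -4, 0], [0, -0.2, -4, 0], [0, 0, -4, 0]]])

```text
clock: 8.55
tool_pos: [0.4673, -0.0125, 0.2082]
orientation: [-64.6, 89.8, -163.8]
force: [0.7, 0.4, -0.3]
opening: 0.0259
```

>>> move_arm(commands=[[[0, 0, -3, 0], [0, 0, -1.8, 0], [0, 0, 0, 0], [0, 0, 0, 0]]])

```text
clock: 8.95
tool_pos: [0.4753, 0.0335, 0.2082]
orientation: [-57.5, 89.8, -156.6]
force: [-0.9, -0.1, -1.2]
opening: 0.026
```

Run:
```python
from tips import *
o=get_obs();print(o['tool_pos']*1e3,o['opening'],o['force']);p,d,K,T=grab('wrist','w3');tips('w3',o)
print(proj(np.array([[.59154,.0251,.171],[.5912,.008,.171],[.658,.0066,.171]]),K,T))
```

```text
[475.28  33.45 208.23] 0.02599627559111213 [-0.94 -0.13 -1.2 ]
n 1578 front y 60.38158463912899
0.025 -1 z -12.4 -9.9 top x -16.0 -14.2
0.025 1 z 10.1 12.6 top x -16.1 -14.3
0.035 -1 z -13.1 -10.5 top x -16.2 -14.3
0.035 1 z 10.7 13.3 top x -15.8 -14.3
0.045 -1 z -13.8 -11.2 top x -15.8 -14.3
0.045 1 z 11.3 14.2 top x -15.7 -14.2
0.05 -1 z -14.1 -8.3 top x -15.7 -14.3
0.05 1 z 8.4 14.4 top x -15.6 -14.3
0.055 -1 z -14.3 -8.3 top x -15.9 -14.3
0.055 1 z 8.4 14.4 top x -16.4 -14.4
0.058 -1 z -14.3 -8.4 top x -15.9 -14.0
0.058 1 z 8.6 14.3 top x -16.1 -14.0
[[ 256.57   45.91]
 [ 286.8    41.15]
 [ 269.37 -107.81]]
```

View pics/w3.png

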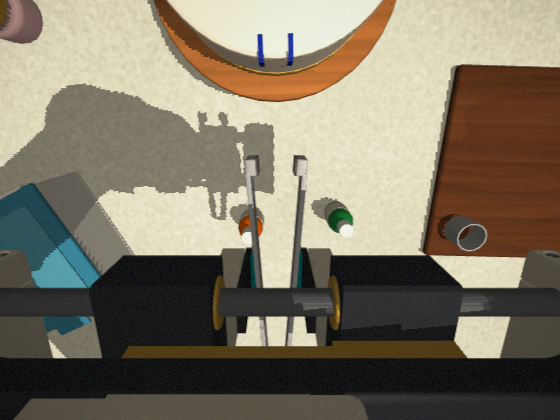

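The wrist view shows the blue marks at about (262,50) and (291,50) on the cake rim, with the jaws at (252,165) and (300,165) pointing towards them. All is clear.

```bash
cat > marks.py <<'E'
from tips import *
def marks(name,o,prt=True):
    z=np.load(f'pics/{name}_c.npz');K,T=z['K'],z['T'];W=cloud(np.load(f'pics/{name}.npy'),K,T);p=cv2.imread(f'pics/{name}.png')
    b=p.astype(int);m=(b[...,0]-b[...,2]>60)&(b[...,0]-b[...,1]>50);m[:, :200]=0;m[:,360:]=0;m[150:]=0
    n,l,st,cen=cv2.connectedComponentsWithStats(m.astype(np.uint8))
    for i in range(1,n):
        if st[i,4]<20: continue
        s=l==i;print('comp',st[i],cen[i])
        for v in range(st[i,1],st[i,1]+st[i,3],3):
            u=np.nonzero(s[v])[0]
            if len(u)==0: continue
            w=W[v,u].mean(0);uc=u.mean()
            r=T[:3,:3]@np.array([(uc-K[0,2])/K[0,0],-(v-K[1,2])/K[1,1],-1]);t=T[:3,3]+r*(.171-T[2,3])/r[2]
            print(v,'u',uc.round(1),len(u),'depth pt',(w*1e3).round(1),'z.171 ray',(t*1e3).round(1),'tool',((t-o['tool_pos'])@R(o)*1e3).round(1))
E
python3 - <<'E'
from marks import *
o=get_obs();marks('w3',o)
print('tool yaw',np.degrees(np.arctan2(*R(o)[[1,0],1])))
z=np.load('pics/w3_c.npz');W=cloud(np.load('pics/w3.npy'),z['K'],z['T'])
c=W[:100,150:400];q=c[(c[...,2]>.165)&(c[...,2]<.18)];print(np.median(q[:,2]),q[:,0].min())
# fit circle R=.075 to rim
from scipy.optimize import least_squares
a=np.arctan2(q[:,1]-.0066,q[:,0]-.658);pts=[]
for k in np.unique((a*40).round()):
    s=q[(a*40).round()==k];r=np.hypot(s[:,0]-.658,s[:,1]-.0066);j=r.argmax();pts.append(s[j,:2])
pts=np.array(pts);f=least_squares(lambda x:np.hypot(*(pts-x).T)-.075,[.658,.0066],loss='soft_l1',f_scale=.001);print(len(pts),f.x*1e3,np.abs(f.fun).mean()*1e3)
E
```

```text
comp [288  33   5  29 133] [290.18  46.98]
33 u 290.5 4 depth pt [594.9   5.4 171. ] z.171 ray [594.9   5.4 171. ] tool [ 37.2 122.5   8.1]
36 u 290.0 5 depth pt [593.5   5.8 170.8] z.171 ray [593.5   5.9 171. ] tool [ 37.2 121.    7.9]
39 u 290.0 5 depth pt [592.    6.1 170.8] z.171 ray [592.    6.1 171. ] tool [ 37.3 119.5   7.9]
42 u 290.5 4 depth pt [590.5   6.  170.9] z.171 ray [590.4   6.  171. ] tool [ 37.3 118.    8.2]
45 u 290.5 4 depth pt [589.    6.2 170.8] z.171 ray [589.    6.2 171. ] tool [ 37.3 116.5   8.2]
48 u 290.5 4 depth pt [587.4   6.5 171.1] z.171 ray [587.5   6.5 171. ] tool [ 37.3 115.    8.2]
51 u 290.5 4 depth pt [586.    6.7 170.8] z.171 ray [585.9   6.7 171. ] tool [ 37.3 113.5   8.3]
54 u 290.0 5 depth pt [584.5   7.2 170.8] z.171 ray [584.5   7.2 171. ] tool [ 37.3 111.9   8. ]
57 u 290.0 5 depth pt [583.    7.4 170.9] z.171 ray [583.    7.4 171. ] tool [ 37.3 110.4   8. ]
60 u 290.0 5 depth pt [581.8   7.5 168.1] z.171 ray [581.4   7.6 171. ] tool [ 37.3 108.8   8. ]
comp [258  34   6  29 132] [259.93  48.44]
34 u 259.5 4 depth pt [597.1  22.4 171.2] z.
[... 331 characters left out ...]
117.5  -9.1]
46 u 260.0 5 depth pt [591.2  23.2 171.1] z.171 ray [591.2  23.2 171. ] tool [ 37.2 116.   -8.9]
49 u 260.0 5 depth pt [589.7  23.5 171.2] z.171 ray [589.7  23.5 171. ] tool [ 37.2 114.5  -8.9]
52 u 260.0 5 depth pt [588.2  23.7 171. ] z.171 ray [588.2  23.7 171. ] tool [ 37.2 112.9  -8.9]
55 u 260.0 5 depth pt [586.6  24.  171.4] z.171 ray [586.7  24.  171. ] tool [ 37.2 111.4  -9. ]
58 u 260.0 5 depth pt [585.2  24.3 171. ] z.171 ray [585.2  24.3 171. ] tool [ 37.2 109.9  -9. ]
61 u 261.0 5 depth pt [584.   24.  167.7] z.171 ray [583.5  24.  171. ] tool [ 37.3 108.3  -8.4]
tool yaw -9.207612182539014
0.17007642891370878 0.5812265080131545
76 [657.39   4.69] 0.20930820548625062
```

Run:
```python
from marks import *
o=get_obs()
p=cv2.imread('pics/w3.png');cv2.imwrite('pics/w3c.png',cv2.resize(p[145:200,235:320],None,fx=9,fy=9,interpolation=0))
z=np.load('pics/w3_c.npz');K,T=z['K'],z['T'];W=cloud(np.load('pics/w3.npy'),K,T);q=(W-o['tool_pos'])@R(o)*1e3
for v in (160,164,168,172):
    print(v);
    for u in list(range(243,263))+list(range(291,310)):
        if abs(q[v,u,0])<40: print('  ',u,q[v,u].round(1),p[v,u,::-1])
```

```text
160
   244 [-13.7  59.5 -14.7] [124 121 105]
   245 [-15.1  59.7 -14.1] [140 134 125]
   246 [-13.5  59.5 -13.8] [154 149 140]
   247 [-15.1  59.7 -13.2] [156 151 141]
   248 [-13.3  59.5 -12.9] [162 156 148]
   249 [-14.7  59.7 -12.3] [168 163 155]
   250 [-15.2  59.7 -11.8] [172 165 156]
   251 [-14.   59.6 -11.5] [175 170 161]
   252 [-14.4  59.6 -11. ] [178 173 162]
   253 [-15.3  59.7 -10.5] [178 172 161]
   254 [-14.1  59.6 -10.1] [158 153 143]
   255 [-13.5  59.5  -9.7] [119 114 109]
   256 [-12.2  59.3  -9.3] [80 79 75]
   257 [-7.5 58.6 -9.1] [67 67 64]
   258 [ 0.2 57.5 -9.1] [69 68 61]
   293 [-3.9 58.1  8.3] [172 165 143]
   294 [-10.2  59.    8.4] [45 42 42]
   295 [-13.2  59.4   8.7] [77 75 70]
   296 [-13.   59.4   9.2] [88 86 86]
   297 [-13.9  59.5   9.6] [118 115 109]
   298 [-14.1  59.6  10. ] [160 157 148]
   299 [-14.8  59.7  10.4] [177 172 162]
   300 [-13.7  59.5  11. ] [178 172 163]
   301 [-14.5  59.6  11.4] [184 178 170]
   302 [-15.2  59.7  11.8] [185 181 171]
   303 [-13.4  59.5  12.4] [183 179 168]
   304 [-14.9  59.7  12.7] [180 174 164]
   305 [-13.7  5
[... 2793 characters left out ...]
 -10.2] [196 190 180]
   255 [-14.7  54.1  -9.7] [172 168 158]
   256 [-12.8  53.8  -9.4] [127 124 119]
   257 [-12.2  53.7  -8.9] [84 80 78]
   258 [-7.3 52.8 -8.7] [78 72 70]
   293 [-9.9 53.2  8.1] [102  99  86]
   294 [-12.6  53.7   8.4] [81 78 75]
   295 [-14.1  54.    8.8] [88 86 83]
   296 [-14.   54.    9.2] [119 116 111]
   297 [-13.   53.8   9.8] [176 171 162]
   298 [-14.1  54.   10.1] [203 195 186]
   299 [-14.9  54.2  10.5] [203 196 186]
   300 [-15.   54.2  11. ] [208 202 190]
   301 [-14.1  54.   11.5] [209 201 195]
   302 [-14.3  54.1  12. ] [212 204 194]
   303 [-13.8  54.   12.5] [217 209 199]
   304 [-14.8  54.2  12.8] [219 213 203]
   305 [-15.9  54.3  13.2] [207 201 190]
```

View pics/w3c.png

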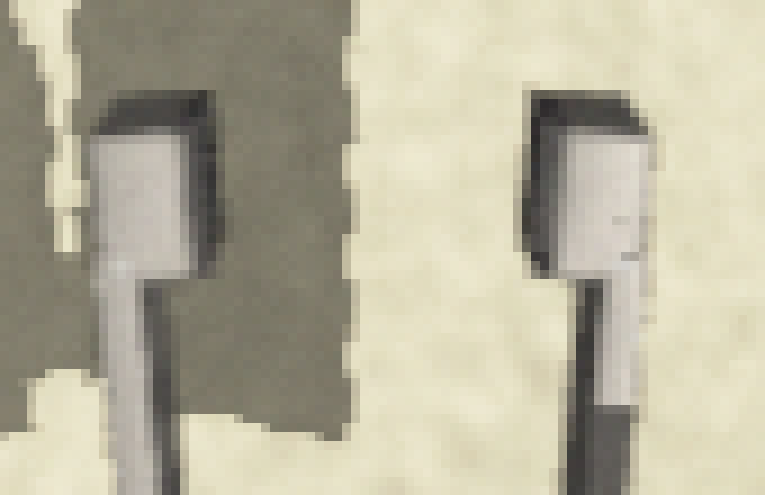

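The zoom shows the top inner jaw edges at about u = 255.5 and 296.5. The gap is about 18.1 mm and the marks are 17.1 mm apart, so I squeeze 0.5 mm more, descend, and approach to about 15 mm.

>>> move_arm(commands=[[[2, 0, 0, 0], [2, 0, -0.05, 0], [1.4, 0, 0, 0], [0, 1, 0, 0], [0, 1.5, 0, 0], [0, 1, 0, 0], [0, 0, 0, 0], [0, 0, 0, 0]]], jaw=2.55)

```text
clock: 9.8
tool_pos: [0.5112, 0.0281, 0.1557]
orientation: [-174.5, 90.0, 86.2]
force: [-0.1, 0.7, -0.8]
opening: 0.0258
```

Run:
```python
from marks import *
o=get_obs();print(o['tool_pos']*1e3,o['opening'],o['force']);p,d,K,T=grab('wrist','w4');tips('w4',o);marks('w4',o)
cv2.imwrite('pics/w4c.png',cv2.resize(p[90:190,235:320,::-1],None,fx=6,fy=6,interpolation=0))
```

```text
[511.15  28.14 155.69] 0.025799659174561528 [-0.09  0.7  -0.79]
n 1767 front y 74.72383345997524
0.025 -1 z -11.9 -9.5 top x -16.3 -14.2
0.025 1 z 9.7 12.2 top x -16.6 -14.4
0.035 -1 z -12.6 -10.1 top x -16.0 -14.0
0.035 1 z 10.4 12.9 top x -15.6 -14.1
0.045 -1 z -13.3 -10.7 top x -15.8 -14.0
0.045 1 z 10.9 13.6 top x -15.9 -14.1
0.05 -1 z -13.7 -7.8 top x -15.8 -14.3
0.05 1 z 8.0 13.9 top x -15.8 -14.2
0.055 -1 z -13.9 -7.8 top x -15.8 -14.3
0.055 1 z 8.0 14.0 top x -16.1 -14.4
0.058 -1 z -13.9 -7.9 top x -15.6 -13.9
0.058 1 z 8.1 14.0 top x -16.0 -13.9
comp [292  98   7  33 220] [295.04 113.72]
98 u 295.0 5 depth pt [595.    5.7 171. ] z.171 ray [595.    5.7 171. ] tool [-15.3  86.4   8.6]
101 u 295.0 7 depth pt [593.8   5.9 170.9] z.171 ray [593.8   5.9 171. ] tool [-15.3  85.2   8.6]
104 u 295.0 7 depth pt [592.6   6.1 171.1] z.171 ray [592.6   6.1 171. ] tool [-15.3  83.9   8.6]
107 u 295.0 7 depth pt [591.4   6.2 170.8] z.171 ray [591.4   6.3 171. ] tool [-15.3  82.7   8.7]
110 u 295.0 7 depth pt [590.1   6.4 171. ] z.171 ray [590.1   6.4 171. ] tool [-15.3  81.5   8.7]
113 u 2
[... 1001 characters left out ...]
3  81.9  -8.4]
112 u 255.5 6 depth pt [592.1  23.5 170.8] z.171 ray [592.1  23.5 171. ] tool [-15.3  80.7  -8.5]
115 u 255.5 6 depth pt [590.9  23.7 171.2] z.171 ray [590.9  23.7 171. ] tool [-15.3  79.4  -8.5]
118 u 256.0 7 depth pt [589.6  23.7 171.2] z.171 ray [589.6  23.7 171. ] tool [-15.3  78.1  -8.3]
121 u 256.5 6 depth pt [588.3  23.8 171. ] z.171 ray [588.3  23.8 171. ] tool [-15.3  76.9  -8.1]
124 u 256.5 6 depth pt [587.1  24.  171.4] z.171 ray [587.1  24.  171. ] tool [-15.3  75.6  -8.1]
127 u 256.5 6 depth pt [585.8  24.2 170.7] z.171 ray [585.8  24.2 171. ] tool [-15.3  74.3  -8.2]
130 u 257.5 6 depth pt [584.4  24.2 168.1] z.171 ray [584.5  24.  171. ] tool [-15.3  73.1  -7.7]
```

View pics/w4c.png

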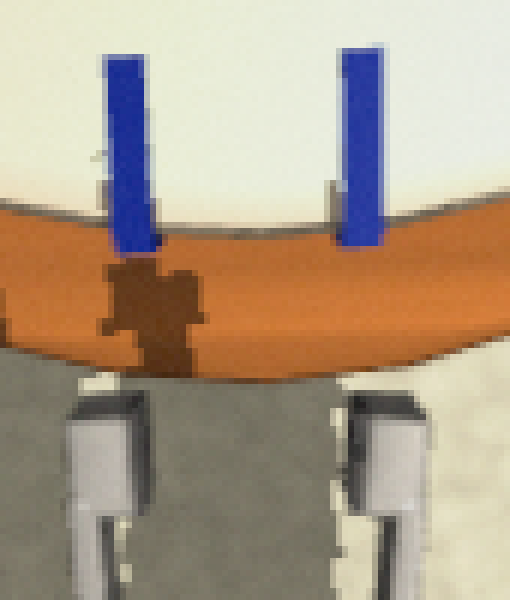

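The crop shows the jaws lined up below the marks: inner edges at 128 and 366 crop px against mark centres at 132 and 362. The cake axis looks about 1.5° more to the left, so I make a small correction and close slightly more.

>>> move_arm(commands=[[[0.1, 0, 0.22, -0.026], [0.05, 0.2, 0, 0], [0, 0.3, 0, 0], [0, 0.3, 0, 0], [0, 0, 0, 0], [0, 0, 0, 0], [0, 0, 0, 0]]], jaw=2.53)

```text
clock: 10.55
tool_pos: [0.5182, 0.0251, 0.154]
orientation: [-70.9, 90.0, -168.6]
force: [-0.5, 0.3, -0.0]
opening: 0.0258
```

Run:
```python
from marks import *
o=get_obs();print(o['tool_pos']*1e3,o['opening'],o['force'],'yaw',np.degrees(np.arctan2(*R(o)[[1,0],1])));p,d,K,T=grab('wrist','w5');tips('w5',o);marks('w5',o)
cv2.imwrite('pics/w5c.png',cv2.resize(p[105:185,235:320,::-1],None,fx=8,fy=7,interpolation=0))
for v in (164,168): print(v,p[v,243:263,0],p[v,288:310,0])
```

```text
[518.21  25.15 154.  ] 0.025818480340913486 [-0.45  0.3  -0.03] yaw -7.727739452030628
n 3721 front y 74.81093569266352
0.025 -1 z -11.9 -9.4 top x -15.4 -14.2
0.025 1 z 9.6 12.2 top x -15.6 -14.3
0.035 -1 z -12.6 -10.0 top x -16.3 -14.2
0.035 1 z 10.1 12.9 top x -15.7 -14.0
0.045 -1 z -13.3 -10.6 top x -16.4 -14.2
0.045 1 z 10.8 13.2 top x -16.1 -14.3
0.05 -1 z -13.6 -7.6 top x -15.9 -14.4
0.05 1 z 7.8 13.6 top x -16.0 -14.3
0.055 -1 z -13.7 -7.6 top x -16.4 -14.3
0.055 1 z 7.8 13.7 top x -15.9 -14.3
0.058 -1 z -13.6 -7.8 top x -16.4 -14.0
0.058 1 z 8.0 13.8 top x -16.1 -14.1
comp [253 117   8  32 191] [256.45 132.55]
117 u 256.0 5 depth pt [597.2  22.7 170.4] z.171 ray [597.2  22.7 171. ] tool [-17.   78.6  -8.2]
120 u 255.5 6 depth pt [596.   23.1 170.9] z.171 ray [596.   23.1 171. ] tool [-17.   77.3  -8.4]
123 u 256.5 6 depth pt [594.7  22.9 171.3] z.171 ray [594.7  22.9 171. ] tool [-17.   76.1  -8. ]
126 u 256.5 6 depth pt [593.4  23.1 170.5] z.171 ray [593.4  23.1 171. ] tool [-17.   74.8  -8.1]
129 u 256.5 6 depth pt [592.2  23.3 170.9] z.171 ray [592.2  23.3 171. ] tool [-1
[... 1378 characters left out ...]
1 ray [586.1   6.9 171. ] tool [-17.   69.7   9. ]
141 u 295.0 5 depth pt [584.8   7.2 171.4] z.171 ray [584.8   7.2 171. ] tool [-17.   68.4   8.8]
144 u 295.0 7 depth pt [583.5   7.4 170.9] z.171 ray [583.5   7.4 171. ] tool [-17.   67.1   8.8]
147 u 294.5 6 depth pt [582.    7.6 168.6] z.171 ray [582.2   7.7 171. ] tool [-17.   65.8   8.6]
164 [118 119 110 116 156 172 173 176 179 181 181 184 181 143  96  76  60  80
 107 110] [121 123 120  99  61  71  66  95 147 174 184 188 193 198 201 203 203 185
 203 224 223 222]
168 [124 119 118 116 141 163 172 176 178 182 182 184 183 166 120  75  65  80
 111 124] [120 120 119 100  71  75  80 110 161 179 185 193 198 199 201 206 193 175
 198 219 218 215]
```

View pics/w5c.png

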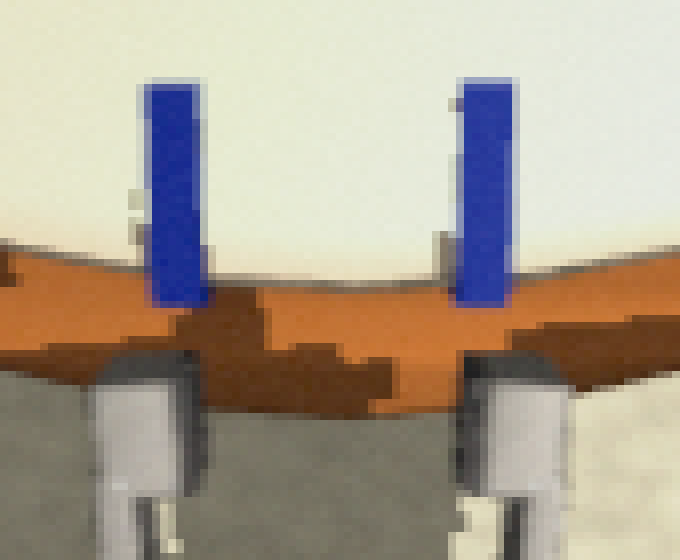

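The crop shows the jaw inner edges (u ≈ 256.3 and 295.6) matching the mark centres (256.5 and 295.2). The mark ends sit at equal rows, so the yaw is right, and the clearance is about 6.5 mm. I make one last overall check before closing.

>>> move_arm(commands=[[[0, 0, 0, 0], [0, 0, 0, 0], [0, 0, 0, 0], [0, 0, 0, 0], [0, 0, 0, 0]]])

```text
clock: 11.1
tool_pos: [0.5183, 0.0251, 0.1541]
orientation: [-41.6, 90.0, -139.3]
force: [0.1, -0.6, 0.1]
opening: 0.0254
```

Run:
```python
from h import *
p,d,K,T=grab('side','s9');cv2.imwrite('pics/s9c.png',cv2.resize(p[130:330,190:390,::-1],None,fx=3,fy=3,interpolation=2))
t,d,K,T=grab('top','t9');W=cloud(d,K,T);s=W[225:265,155:195];s=s[(s[...,2]>.05)&(s[...,2]<.11)];print('lid z',np.percentile(s[:,2],[5,50,95]))
```

```text
Traceback (most recent call last):
IndexError: index -1 is out of bounds for axis 0 with size 0
```

View pics/s9c.png

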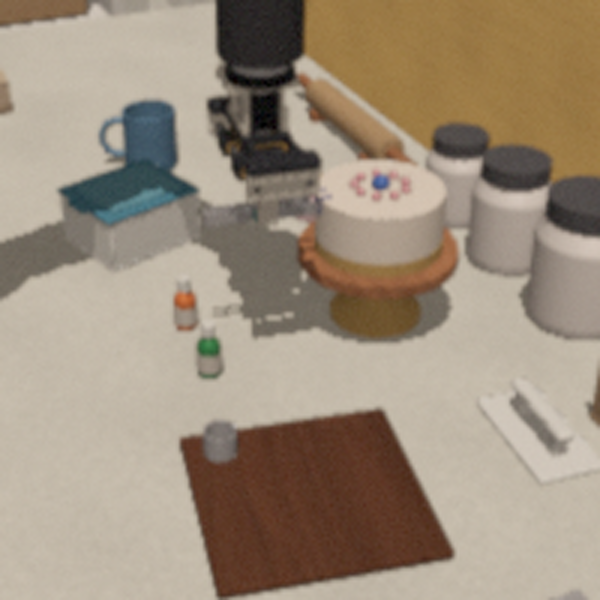

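The side view shows the lid flat on the tub, the crimper level and pointing at the cake, and the bottles, cutter and smoother in place. The top view was blocked by the arm, so I check the lid from the side depth and then hand in.

Run:
```python
from h import *
z=np.load('pics/s9_c.npz');W=cloud(np.load('pics/s9.npy'),z['K'],z['T']);s=W[189:198,220:246].reshape(-1,3);s=s[(s[:,2]>.05)&(s[:,2]<.12)]
A=np.c_[s[:,:2]-s[:,:2].mean(0),np.ones(len(s))];f=np.linalg.lstsq(A,s[:,2],rcond=None)[0];print(len(s),'slopes',f[:2].round(4),'z',f[2].round(4),s.min(0),s.max(0))
if len(s)>100 and abs(f[:2]).max()<.04: print(close_job())
```

```text
233 slopes [-0.0032  0.0002] z 0.0787 [0.38560834 0.23840905 0.07237043] [0.49665933 0.34606889 0.08315533]
the job is handed in; nothing more can be done
None
```

The job is handed in at about 11 s on the robot clock, with the lid shut and the crimper held at the marks; no verdict is reported.

**Lid:** I pushed it shut with the closed fingers, pressing until 34 N at z = 0.076 m. In the last side view it is flat: slope about 0.003, with its top at about 0.079 m against the expected 0.0765 m, within the camera's error.

**Crimper:** I took it by the teal grips, squeezed it to an opening of about 25.4 mm and carried it level to the marks. The final measurements were:

| Check | Result |
|---|---|
| Distance between marks | about 17.1 mm |
| Jaw gap | about 17 mm |
| Jaw centre against mark centre (sideways) | within about 0.3 mm |
| Clearance to the icing | about 6.5 mm |
| Height | jaws at mark height |
| Pointing at the cake | both mark ends in the same image row |
| Wrist force | under 1 N |

**Disagreements:**
- My separate estimates of the jaw gap ranged from 15.4 to 17.9 mm, depending on the method. The lowest comes from depth edges, which read too narrow.
- The crimper's height in the depth pictures changed by about 1.4 mm between views. It could be depth error or a slight slip.
- The final lid check from the top camera failed because the arm blocked the view, so I used the side camera instead.

In the last side view the bottles, cutter, mug and smoother stood in place. The palette knife and pearl jar were outside or hidden in that view.

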